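# Clamp the short block in the ratchet vice, four clicks, and hold

### The arm

A 6-joint arm with a two-finger parallel gripper is mounted at the origin on the work surface. World frame = base frame: x ahead of the robot, y to its left, z up, the work surface at z = 0. Lengths are in m, angles in rad, forces in N, time in s.
With the tool pointing down it reaches from about 0.425 to 0.95 m from the base axis. Payload 3.5 kg.
Tool frame: the origin (TCP) lies between the finger pads; the fingertips stand 22 mm ahead of it and the grasp point (between the pads) lies 3 mm ahead of it (ctrl.nose_length is the z of the fingertips in the tool frame, in m); z points along the fingers, y is the line along which they close (so a half turn about z gives the same grasp; the last joint's range is limited). The gripper opens to 85 mm and grips with 20 to 120 N. Pads are 22 mm wide; open, the fingers measure 114 mm over their backs; the gripper's body (76 mm by 85 mm) begins 54 mm behind the grasp point. The pads swing forward as they close: fully open they stand 13 mm farther back than shut.
Start: joints at [1.127, 0.286, 1.577, -0, 1.279, -0.15], TCP at [0.195, 0.646, 0.253] pointing down, gripper open.
Joint ranges: [-2.77, 2.77], [-0.9, 2.22], [0.21, 2.48], [-1.53, 4.67], [0.24, 2.81], [-2.84, 2.84]. Speed limits (rad/s): [2.79, 2.79, 3.14, 3.14, 3.14, 3.14].

### API

Orientations are given as a unit quaternion [x, y, z, w].
In Python, from plant import ctrl gives the robot as it stands. The module is installed in compiled form; this text tells all that it offers.
- The arm moves only by the tool send_rows, never from a script. Its argument "rows" is text: rows parted by semicolons, each of 7 numbers parted by spaces: the turn, a rotation vector about the tool's x, y, z in shares of 360 degrees (1.0 is 360 degrees), then the shift along the tool's x, y, z in fractions of the full range, 1 being 750 mm, then the opening, from -1 (shut) to 1 (fully open). A call has 1 to 8 rows; each row is the pose to reach, as a shift and turn from the pose commanded when the call began, along the tool's axes at that moment; what a row does not reach only later rows make up. A row lasts 1/8 s, in which the tool goes at most 62.5 mm and 10.7 degrees, less where a joint would pass 70% of its speed; a pose out of reach is approached as far as the arm can. A call with a gripper value outside its range is refused whole. The fingers move at their own pace and stop on an object; "grip_force" is the grip in N (left out, the last holds). Time passes only in rows, so rows that repeat a pose let the fingers close. It gives the time, the measured TCP pose, the force, the opening and the grip force at its end, in the units of the state.
- ctrl.get_state(): the state, without advancing time (a new reading comes with each control period).
- ctrl.read_camera(name): name is "scene" or "top"; returns a dict with "color" (400x640x3 uint8, red, green, blue), "fx", "fy", "cx", "cy" (pixels), "extrinsics" (4x4, takes a point from world to camera coordinates). Camera axes: x right, y down, z forward; pixel columns grow to the right and rows downward; lengths in m; the calibration is good to about 2 mm. A picture is of the moment at which its call begins. There is no depth.
- ctrl.sign_off(): hands the job in; it is judged then, once.
Trained networks look in a picture, given as the dict that the camera call returned (one of the last four; its "shot" number tells which), for a name from the list of things; names that differ only in an ending like _2 or _b are one class to them, and where a whole thing is asked for, a point or a joint stands for the part that bears it (a point fixed in the world has none). Each returns a list of dicts, best first, with "p" (0 to 1); they miss things now and then, are a little off and sometimes report something else, mostly with a low value. They report only what shows in the picture. A call takes as long as a camera call. They do not tell look-alikes from the thing itself.
- ctrl.look_for(picture, target): "position" ([x, y, z] in m, in the coordinates of the camera as it stood for that picture, good to about 4 mm: the middle of the surface that is visible of it).
The state is a dict: "time": time; "qpos": joint angles; "dq": joint speeds; "joint_efforts": joint torques, N m; "eef_pos": TCP position; "tcp_rot": TCP orientation; "contact_force": force on the tool from outside, world axes, zero at the start; "wrist_torque": the same for the moment, N m; "opening": opening from 0.0 (shut) to 1.0 (fully open); "finger_force": force on a finger pad.
Only numpy, scipy, OpenCV 4.12 (cv2) and the standard library are available. Lean on these libraries where they do the work, as an engineer would, in place of code of your own. Each camera call takes 0.05 s, during which the arm holds its last target. There are 200 camera calls.

### The job

One of the four drilled aluminium blocks on the inspection sheet came out shorter than the other three: lay it flat and centrally in the gap between the jaws of the small ratchet vice, its length running from jaw to jaw, and let go of it. Then swing the vice's lever from its rest by exactly four clicks, which you can feel, so that the padded jaw grips the block, and never on to a fifth. Finish while still holding the lever by its handle on the fourth click, keeping it there; leave the other blocks and the things lying around where they are.

Things in the scene. Friction and masses are not known exactly. Their poses are not given: they have to be found in the camera images.
- short_block: the short block: plain machined aluminium, 45 mm long (its own x), 40 mm wide (its y), 25 mm high (z), about 0.12 kg, two small dark holes in its top. Origin at the centre of its underside. It lies flat on the sheet among the others, anywhere in the batch
- block_a: a good block, same metal and holes, 60 x 40 x 25 mm (x, y, z), origin at the centre of its underside; to be left alone. It is too long for the gap in the vice
- block_b: another good block, 60 x 40 x 25 mm, as block_a; to be left alone
- block_c: another good block, 60 x 40 x 25 mm, as block_a; to be left alone
- vice: the ratchet vice, fixed to the bench: dark steel plate 100 (x) x 260 (y) x 12 mm, origin at the centre of its underside. Along its y axis: fixed jaw (60 mm wide, face at y = -75 mm), open gap of 59 mm, rubber pad of the sliding jaw (face at y = -16 mm with the lever at rest), ratchet wheel at y = +85 mm with the lever on top. Jaws reach 37 mm above the bench, the rest under 60 mm but for the post
- nest (a point): the middle of the gap on the top of the vice's plate (12 mm above the bench), where the centre of the block's underside belongs; axes as the vice's (y runs from the fixed jaw to the sliding jaw). The block has 7 mm of play at each end
- pad: the rubber pad on the front of the sliding jaw, 50 mm wide, 20 mm high, 6 mm thick, carried on a spring (1.2 N per mm, 8 mm of travel). Origin: the same as the vice's with the lever at rest; it moves along the vice's -y, 4 mm for each click, until it meets the block (14 mm away in all)
- lever_axis (a point): a point on the lever's upright axis, 75 mm above the bench (axes as the vice's). The lever turns about it in a level plane
- post (a point): grip point on the lever's handle: an upright black round post, 18 mm in diameter, 55 to 100 mm above the bench, 100 mm out from the lever's axis; this point is on its centre line 78 mm up. It turns with the lever; its x axis points to the lever's axis. At rest the lever points along the vice's -x; advanced, it turns clockwise seen from above (the post first goes to the vice's +y)
- handle: the lever's flat steel arm (18 mm wide, from 46 mm to 54 mm above the bench) and its black post in one; origin on the lever's axis at the bench top
- lever (a joint): angle of the lever in rad, 0 at rest, stop at 1.65. One click every 0.262 rad (15 deg, 26 mm at the post): the push at the post climbs from 3 N to 6 to 9 N, then drops at once by 5 N or more as a tooth is passed, 0.07 rad before each full step: fourth click at about 0.97, fifth at 1.24. It cannot go back over a passed tooth: let go, a weak spring (2 N at the post) rests it on the last tooth
- wrench: a steel wrench 180 mm long lying beyond the vice; leave it alone
- plug_gauge: a steel plug gauge, 32 mm in diameter and 70 mm high, standing upright beyond the batch; leave it alone
- oil_can: a grey can, 56 mm in diameter and 90 mm high, standing to the left of the vice; leave it alone
Not all that is in view belongs to the job. What is shaped like the short_block but orange or turquoise is not meant.

How it is judged:
By the outcome, as a careful person would: the job done as asked, in the order asked, and still so for the second after the job is handed in, while the arm keeps its last pose, push and grip.
It also fails if it takes over 69 s, if anything falls off the work surface, if the arm or the gripper's body presses on something with over 40 N, if the wrist force passes 120 N, or if a joint passes its speed limit or range.

## Working session

There is one attempt and no reset: what is moved stays moved. The work goes in short steps, Python scripts to look and compute and a tool call to move; the robot and the scene stay as the last step left them, time stands still between calls to the robot, and variables do not carry over. Pictures are saved under pics/ and viewed, at most 10 in all, crops included, and the job is handed in when it is done.

Besides the shell and the picture viewer there is one more tool, called as name(argument=value, ...), one argument or row to a line, values as JSON. send_rows: Moves the arm, as the interface text tells. Its arguments: {"type":"object","properties":{"rows":{"type":"string"},"grip_force":{"type":"number"}},"required":["rows"]}

```bash
mkdir -p pics; cat > h.py <<'E'
import numpy as np, cv2
from plant import ctrl
from scipy.spatial.transform import Rotation as R
def w(pic,p):
    E=np.array(pic["extrinsics"]); return (np.linalg.inv(E)@np.r_[p,1])[:3]
def px(pic,p):
    E=np.array(pic["extrinsics"]); c=(E@np.r_[p,1])[:3]; return np.array([pic["fx"]*c[0]/c[2]+pic["cx"],pic["fy"]*c[1]/c[2]+pic["cy"]])
def ray(pic,uv,z):
    E=np.array(pic["extrinsics"]); M=np.linalg.inv(E); d=M[:3,:3]@np.array([(uv[0]-pic["cx"])/pic["fx"],(uv[1]-pic["cy"])/pic["fy"],1]); o=M[:3,3]
    return o+d*(z-o[2])/d[2]
def save(pic,n,crop=None,k=1):
    im=pic["color"][:,:,::-1]
    if crop: im=im[crop[1]:crop[3],crop[0]:crop[2]]
    cv2.imwrite("pics/"+n,cv2.resize(im,None,fx=k,fy=k,interpolation=cv2.INTER_CUBIC))
E
python3 - <<'E'
from h import *
np.set_printoptions(precision=4,suppress=True)
for n in ["top","scene"]:
    p=ctrl.read_camera(n); save(p,n+"1.png")
    print(n,p["fx"],np.linalg.inv(np.array(p["extrinsics"])))
    for t in ["short_block","vice","pad","post","handle","plug_gauge","oil_can","wrench"]:
        for d in ctrl.look_for(p,t):
            q=w(p,d["position"]); print(t,round(d["p"],2),q,px(p,q))
s=ctrl.get_state(); print(s)
E
```

```text
top 382.0361332695033 [[ 0.0367 -0.9769  0.2107  0.3052]
 [-0.9993 -0.0367  0.0039  0.0462]
 [ 0.0039 -0.2107 -0.9775  1.2908]
 [ 0.      0.      0.      1.    ]]
short_block 0.7 [ 0.3212 -0.3428  0.0268] [438.0487 283.6302]
short_block 0.66 [ 0.3802 -0.0796  0.0218] [356.9395 262.2927]
short_block 0.65 [ 0.4365 -0.1779  0.0232] [386.9093 246.2078]
short_block 0.62 [ 0.3431 -0.2265  0.0271] [402.0991 275.4101]
short_block 0.56 [ 0.4551 -0.022   0.0262] [340.0754 238.7673]
vice 0.98 [0.5906 0.0671 0.01  ] [314.8851 198.9915]
post 0.77 [0.5605 0.1313 0.0555] [294.9937 204.1762]
handle 0.67 [0.5608 0.1399 0.0514] [292.477  204.2592]
plug_gauge 0.65 [ 0.7181 -0.1132  0.0277] [368.3847 163.8464]
oil_can 0.93 [0.6602 0.3981 0.0922] [214.2612 169.0235]
wrench 0.53 [0.7641 0.1555 0.0068] [291.8523 150.4846]
scene 370.70233454870413 [[ 0.5259  0.7195 -0.4536  0.9637]
 [ 0.8505 -0.4405  0.2873 -0.2497]
 [ 0.0069 -0.5369 -0.8436  0.8407]
 [ 0.      0.      0.      1.    ]]
short_block 0.84 [ 0.3513 -0.237   0.0255] [200.7567 193.9769]
short_block 0.68 [ 0.3258 -0.3476  0.0299] [155.5306 204.876
[... 431 characters left out ...]
121   0.0234] [311.8643 289.8929]
plug_gauge 0.37 [0.5992 0.0389 0.0297] [341.1413 215.517 ]
oil_can 0.65 [0.67   0.3963 0.0681] [470.7783 166.2538]
wrench 0.85 [0.7744 0.1566 0.0065] [420.2266 251.5064]
{'time': 0.9, 'qpos': array([ 1.127 ,  0.2863,  1.5767,  0.    ,  1.2786, -0.15  ]), 'dq': array([ 0.0002,  0.0007,  0.0005, -0.0002,  0.0012,  0.0004]), 'joint_efforts': array([ -0.001 , -40.5969, -29.2938,  -0.0001,   0.0006,   0.    ]), 'eef_pos': array([0.1954, 0.6461, 0.2533]), 'tcp_rot': array([ 0.1464,  0.9892,  0.    , -0.    ]), 'contact_force': array([-0.1129,  0.7168, -0.6007]), 'wrist_torque': array([-0.0107,  0.0415,  0.0092]), 'finger_force': 0.0, 'opening': 0.9971236412982062}
```

```bash
python3 - <<'E'
import cv2
a=cv2.imread("pics/top1.png")[130:310,270:470]; b=cv2.imread("pics/scene1.png")[140:300,130:450]
cv2.imwrite("pics/topc.png",cv2.resize(a,None,fx=3.3,fy=3.3,interpolation=cv2.INTER_CUBIC))
cv2.imwrite("pics/scenec.png",cv2.resize(b,None,fx=2.5,fy=2.5,interpolation=cv2.INTER_CUBIC))
E
```

```text
(no output)
```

View pics/topc.png

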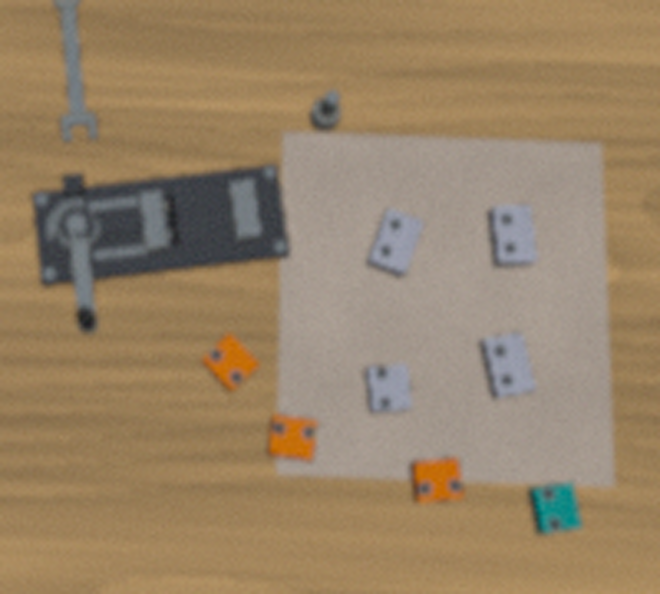

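View pics/scenec.png

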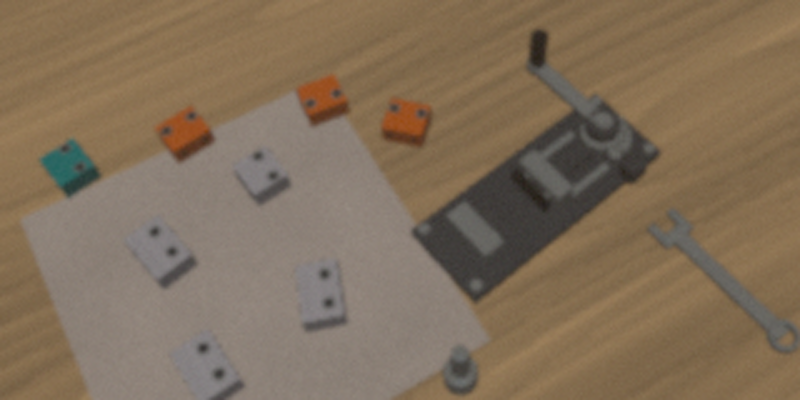

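Silver candidates in the top picture (full-image pixels): (390,203), (425,201), (388,248) and (424,241). The one at (388,248) is nearly square (about 48x42 in the crop, the rest about 60x40), so it fits the short block. The orange and turquoise ones are decoys. I'll measure it by silhouette fit and confirm in a crop.

```bash
cat >> h.py <<'E'
from scipy.optimize import minimize
def box(x,y,a,L,W,z0,z1):
    c,s=np.cos(a),np.sin(a)
    return np.array([[x+c*i*L/2-s*j*W/2,y+s*i*L/2+c*j*W/2,z] for i in(-1,1) for j in(-1,1) for z in(z0,z1)])
def sil(pic,pts,K=8,roi=None):
    uv=np.array([px(pic,p) for p in pts])
    x0,y0,x1,y1=roi
    h=cv2.convexHull((((uv-[x0,y0]+.5)*K-.5)*16).astype(np.int32).reshape(-1,1,2))
    m=np.zeros(((y1-y0)*K,(x1-x0)*K),np.uint8); cv2.fillConvexPoly(m,h,255,shift=4)
    return cv2.resize(m,(x1-x0,y1-y0),interpolation=cv2.INTER_AREA)/255.
def avg(n,k=4):
    ps=[ctrl.read_camera(n) for _ in range(k)]; p=dict(ps[-1]); p["avg"]=np.mean([q["color"].astype(float) for q in ps],0); return p
def fitbox(views,x0,L,W,z0,z1,freeLW=False):
    # views: (pic, soft mask, roi)
    def f(q):
        l,ww=(q[3],q[4]) if freeLW else (L,W)
        return sum(np.mean((sil(p,box(q[0],q[1],q[2],l,ww,z0,z1),8,r)-m)**2) for p,m,r in views)
    q0=np.r_[x0,[L,W]] if freeLW else np.array(x0,float)
    st=[.006,.006,.12]+([.006,.006] if freeLW else [])
    sx=np.vstack([q0]+[q0+np.eye(len(q0))[i]*st[i] for i in range(len(q0))])
    r=minimize(f,q0,method="Nelder-Mead",options=dict(initial_simplex=sx,xatol=1e-4,fatol=1e-7,maxiter=600)); return r.x,r.fun
E
cat > m.py <<'E'
from h import *
np.set_printoptions(precision=4,suppress=True)
T=avg("top");S=avg("scene")
def roi(p,xy,r,z=.012):
    u=px(p,np.r_[xy,z]); return [int(u[0]-r),int(u[1]-r),int(u[0]+r),int(u[1]+r)]
def cut(p,r): return p["avg"][r[1]:r[3],r[0]:r[2]]
def mb(p,r):   # bluish metal on pinkish sheet
    c=cut(p,r); d=c[...,2]-c[...,0]; bg=np.percentile(d,20); fg=np.percentile(d,97); return np.clip((d-bg)/(fg-bg),0,1)
for n,xy,a in [("b1",(.4365,-.180),0),("b2",(.345,-.23),-.2)] :pass
for n,uv,a in [("388,248",(388,248),0.05),("390,203",(390,203),-.4),("425,201",(425,201),0.05),("424,241",(424,241),.2)]:
    xy=ray(T,uv,.02)[:2]
    for nm,ps in (("T",[T]),("S",[S]),("TS",[T,S])):
        vs=[]
        for p in ps:
            r=roi(p,xy,38); c=cut(p,r); d=c[...,2]-c[...,0]
            m0=(d>cv2.threshold(np.clip(d+60,0,255).astype(np.uint8),0,255,cv2.THRESH_OTSU)[0]-60).astype(np.uint8)
            k,l,st,ce=cv2.connectedComponentsWithStats(m0); u=px(p,np.r_[xy,.02])-r[:2]
            j=min(range(1,k),key=lambda i:np.hypot(*(ce[i]-u))+(1e3 if st[i,4]<100 else 0))
            m=cv2.morphologyEx((l==j).astype(np.uint8),cv2.MORPH_CLOSE,np.ones((9,9),np.uint8)).astype(float)
            vs.append((p,m,r))
        L=.045 if "388" in n else .06
        print(n,nm,*fitbox(vs,[*xy,a],L,.04,0,.025,True), [v[1].sum() for v in vs])
save(T,"blk.png",[340,180,450,270],6)
# plate
E
python3 m.py
```

```text
388,248 T [ 0.4592 -0.2068 -6.2771  0.2266  0.2709] 0.03678586490812717 [np.float64(4373.0)]
388,248 S [ 0.4668 -0.2053  1.3152  0.3515  0.1843] 0.06210476526714101 [np.float64(4436.0)]
388,248 TS [ 0.4714 -0.2323  0.1242  0.2094  0.3063] 0.11060990818575 [np.float64(4373.0), np.float64(4436.0)]
390,203 T [ 0.5693 -0.2088 -1.5704  0.3365  0.2555] 0.017498948305627177 [np.float64(5310.0)]
390,203 S [ 0.5837 -0.1886 -0.3257  0.0591  0.0402] 0.0014944337411244982 [np.float64(484.0)]
390,203 TS [ 0.5838 -0.1886 -0.3164  0.0604  0.0411] 0.8768958348642807 [np.float64(5310.0), np.float64(484.0)]
425,201 T [ 0.5797 -0.2519 -1.5688  0.299   0.2342] 0.0020340674426307373 [np.float64(4506.0)]
425,201 S [ 0.5958 -0.3102  0.0945  0.0592  0.0405] 0.0014140550033494468 [np.float64(547.0)]
425,201 TS [ 0.5956 -0.3102  0.0947  0.0606  0.0413] 0.7342915174325665 [np.float64(4506.0), np.float64(547.0)]
424,241 T [ 0.4003 -0.2639 -3.1451  0.4314  0.2747] 0.026629364797898947 [np.float64(5163.0)]
424,241 S [ 0.4095 -0.28    0.0544  0.0219 -0.0002] 0.03122529050727347 [np.float64(180.0)]
424,241 TS [ 0.4071 -0.2994  0.0867  0.1449  0.0005] 0.905234871309884 [np.float64(5163.0), np.float64(180.0)]
```

```bash
python3 - <<'E'
import re
s=open('m.py').read()
s=s.replace("m0=(d>cv2.threshold(np.clip(d+60,0,255).astype(np.uint8),0,255,cv2.THRESH_OTSU)[0]-60).astype(np.uint8)",
"u=(px(p,np.r_[xy,.02])-r[:2]).astype(int); m0=(d>TH[p['shot']]).astype(np.uint8)")
s=s.replace("for n,xy,a in [(\"b1\",(.4365,-.180),0),(\"b2\",(.345,-.23),-.2)] :pass","""
TH={}
for p in (T,S):
    f=lambda xy,z:(lambda u:np.mean((p['avg'][...,2]-p['avg'][...,0])[u[1]-2:u[1]+3,u[0]-2:u[0]+3]))(px(p,np.r_[xy,z]).astype(int))
    b=ray(T,(388,248),.025)[:2]; g=ray(T,(407,225),0)[:2]
    print(b,f(b,.025),f(g,0)); TH[p['shot']]=(f(b,.025)+f(g,0))/2""")
s=s[:s.index("# plate")]+"""
nest=ray(T,(329,194),.012)[:2]
for nm,ps in (("T",[T]),("S",[S]),("TS",[T,S])):
    vs=[]
    for p in ps:
        r=roi(p,(.592,.067),85); g=cut(p,r); 
        d=(g[...,0]-g[...,2]); 
        wood=np.percentile(d,70)
        m0=(d<wood*.5).astype(np.uint8); k,l,st,ce=cv2.connectedComponentsWithStats(m0)
        u=(px(p,[.592,.067,.012])-r[:2]).astype(int)
        # plate: dark pixels
        dk=(g.sum(2)<240).astype(np.uint8)
        cv2.imwrite(f"pics/mask_{nm}{p['shot']}.png",dk*255)
        dk=cv2.morphologyEx(dk,cv2.MORPH_OPEN,np.ones((3,3),np.uint8))
        k,l,st,ce=cv2.connectedComponentsWithStats(dk); j=1+np.argmax(st[1:,4])
        h=cv2.convexHull(np.argwhere(l==j)[:,::-1].astype(np.int32)); m=np.zeros(dk.shape,np.uint8); cv2.fillConvexPoly(m,h,1)
        vs.append((p,m.astype(float),r))
    print("plate",nm,*fitbox(vs,[.592,.067,.06],.1,.26,0,.012,True),[v[1].sum() for v in vs])
    ms=[cv2.resize((cut(v[0],v[2])*.6+100*v[1][...,None])[:,:,::-1].clip(0,255).astype(np.uint8),None,fx=2,fy=2) for v in vs]
b=cv2.resize(T["color"][180:270,340:450,::-1],None,fx=4,fy=4,interpolation=cv2.INTER_CUBIC)
H=max(i.shape[0] for i in ms+[b]); cv2.imwrite("pics/chk.png",cv2.resize(np.hstack([cv2.copyMakeBorder(i,0,H-i.shape[0],0,0,0) for i in [b]+ms]),None,fx=.7,fy=.7))
"""
open('m.py','w').write(s)
E
python3 m.py
```

```text
[ 0.4305 -0.1812] 17.57 -22.67
[ 0.4305 -0.1812] -4.67 -20.83
388,248 T [ 0.4341 -0.1813  0.1234  0.0438  0.0369] 0.0008650119653531937 [np.float64(175.0)]
388,248 S [ 0.4326 -0.1812  0.1221  0.0422  0.0385] 0.0011458170254142611 [np.float64(311.0)]
388,248 TS [ 0.4332 -0.1813  0.1294  0.043   0.0378] 0.0027096093447970685 [np.float64(175.0), np.float64(311.0)]
390,203 T [ 0.5859 -0.1886 -0.3286  0.0556  0.0377] 0.0007779716090444652 [np.float64(211.0)]
390,203 S [ 0.5835 -0.1886 -0.3416  0.0576  0.0393] 0.0014502173146701514 [np.float64(466.0)]
390,203 TS [ 0.5841 -0.1886 -0.3398  0.0573  0.0389] 0.004150739487582551 [np.float64(211.0), np.float64(466.0)]
425,201 T [ 0.5985 -0.3109  0.1005  0.0577  0.0347] 0.000862048583487493 [np.float64(219.0)]
425,201 S [ 0.5959 -0.3101  0.0917  0.058   0.0397] 0.001498534017919807 [np.float64(527.0)]
425,201 TS [ 0.5967 -0.3102  0.0796  0.0579  0.0389] 0.0063226933813012465 [np.float64(219.0), np.float64(527.0)]
424,241 T [ 0.4622 -0.3028  0.2055  0.0583  0.0351] 0.0009168538416398551 [np.float64(228.0)]
424,241 S [ 0.4608 -0.3023  0.2107  0.0579  0.0395] 0.0014009953555046482 [np.float64(451.0)]
424,241 TS [ 0.4613 -0.3023  0.2104  0.058   0.0386] 0.004574950397300846 [np.float64(228.0), np.float64(451.0)]
plate T [0.6015 0.015  0.174  0.0945 0.1708] 0.0075209625257254 [np.float64(1344.0)]
plate S [0.5982 0.054  0.1454 0.1011 0.2548] 0.004872338427195289 [np.float64(3534.0)]
plate TS [0.5989 0.0502 0.142  0.0986 0.2453] 0.031216140717770246 [np.float64(1344.0), np.float64(3534.0)]
```

View pics/chk.png

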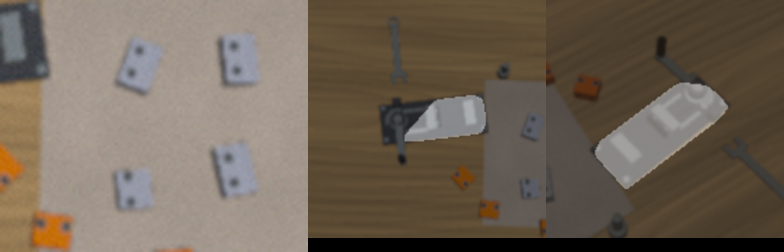

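The confirmation crop shows the short block at full-image pixel (388,248). Its fitted length is about 43 mm against about 58 mm for the other three, so it is the one meant. The plate mask was incomplete in the top view, so I'll redo it.

```bash
cat > v.py <<'E'
from h import *
np.set_printoptions(precision=4,suppress=True)
T=avg("top");S=avg("scene")
vs={}
for n,p in (("T",T),("S",S)):
    u=px(p,[.592,.06,.01]); r=[int(u[0]-75),int(u[1]-75),int(u[0]+75),int(u[1]+75)]
    g=p["avg"][r[1]:r[3],r[0]:r[2]]; sat=(g[...,0]-g[...,2])/g.sum(2)
    m0=((sat<.09)&(g.sum(2)<(330 if n=="T" else 330))).astype(np.uint8)
    m0=cv2.morphologyEx(m0,cv2.MORPH_CLOSE,np.ones((9,9),np.uint8))
    m0=cv2.morphologyEx(m0,cv2.MORPH_OPEN,cv2.getStructuringElement(cv2.MORPH_ELLIPSE,(13,13)))
    k,l,st,ce=cv2.connectedComponentsWithStats(m0); j=1+np.argmax(st[1:,4])
    h=cv2.convexHull(np.argwhere(l==j)[:,::-1].astype(np.int32)); m=np.zeros(m0.shape,np.uint8); cv2.fillConvexPoly(m,h,1)
    vs[n]=(p,m.astype(float),r)
for k in ("T","S","TS"):
    q,e=fitbox([vs[c] for c in k],[.598,.055,.1],.1,.26,0,.012); print(k,q,e)
    print(fitbox([vs[c] for c in k],[.598,.055,.1],.1,.26,0,.012,True))
    if k=="T": qT=q
    if k=="S": qS=q
ims=[]
for c,q in (("T",qT),("S",qS)):
    p,m,r=vs[c]; K=5; im=cv2.resize(p["avg"][r[1]:r[3],r[0]:r[2],::-1].astype(np.uint8),None,fx=K,fy=K,interpolation=cv2.INTER_CUBIC)
    Rm=np.array([[np.cos(q[2]),-np.sin(q[2])],[np.sin(q[2]),np.cos(q[2])]])
    W=lambda x,y,z:tuple(int(v) for v in ((px(p,np.r_[q[:2]+Rm@[x,y],z])-r[:2]+.5)*K))
    def poly(pts,col): cv2.polylines(im,[np.array([W(*a) for a in pts])],True,col,1)
    poly([(-.05,-.13,.012),(.05,-.13,.012),(.05,.13,.012),(-.05,.13,.012)],(0,255,0))
    poly([(-.03,-.075,.012),(-.03,-.075,.037),(.03,-.075,.037),(.03,-.075,.012)],(0,0,255))
    poly([(-.025,-.016,.014),(-.025,-.016,.034),(.025,-.016,.034),(.025,-.016,.014)],(255,255,0))
    cv2.line(im,W(0,.085,.075),W(-.1,.085,.1),(255,0,255),1); cv2.line(im,W(-.1,.085,.055),W(-.1,.085,.1),(255,0,255),1)
    ims.append(im[150:600,:][:, 150:550] if c=="T" else im[150:650,150:650])
H=max(i.shape[0] for i in ims); im=np.hstack([cv2.copyMakeBorder(i,0,H-i.shape[0],0,0,0) for i in ims]); cv2.imwrite("pics/vice.png",cv2.resize(im,None,fx=.87,fy=.87))
E
python3 v.py
```

```text
T [0.5968 0.0556 0.1692] 0.0056791845871246105
(array([0.597 , 0.0557, 0.1613, 0.1007, 0.2563]), np.float64(0.005181731470801828))
S [0.5928 0.0534 0.1852] 0.011159923106497502
(array([0.5927, 0.0532, 0.1967, 0.1045, 0.258 ]), np.float64(0.009626644111239266))
TS [0.5949 0.0546 0.1636] 0.018594849502328165
(array([0.595 , 0.0545, 0.1627, 0.1014, 0.2559]), np.float64(0.017237955316331325))
```

View pics/vice.png

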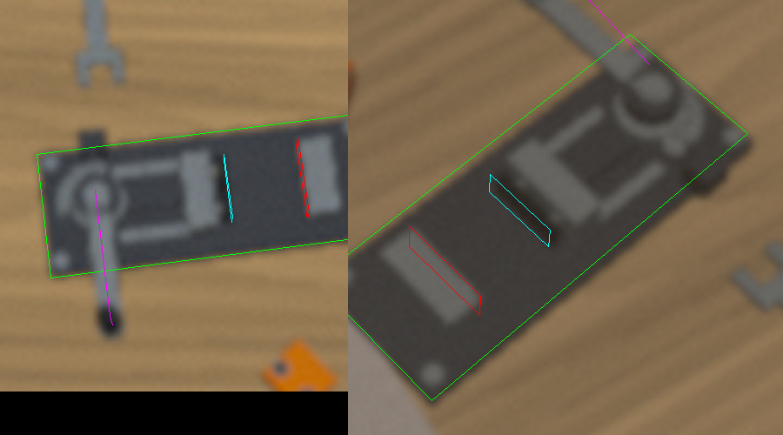

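```bash
cat > e.py <<'E'
from h import *
from scipy.ndimage import map_coordinates,gaussian_filter
np.set_printoptions(precision=4,suppress=True)
T=avg("top",6);S=avg("scene",6)
def P(p,X):
    E=np.array(p["extrinsics"]); c=X@E[:3,:3].T+E[:3,3]; return np.c_[p["fx"]*c[:,0]/c[:,2]+p["cx"],p["fy"]*c[:,1]/c[:,2]+p["cy"]]
G={p["shot"]:gaussian_filter(p["avg"].sum(2),1.0) for p in (T,S)}
def samp(p,a,b,d):  # mean clipped brightness step across line a-b, side d outward brighter (image px)
    t=np.linspace(.03,.97,60)[:,None]; u=a+(b-a)*t; n=np.array([(b-a)[1],-(b-a)[0]]); n=n/np.hypot(*n); n=n*np.sign(n@d)
    g=G[p["shot"]]; f=lambda o:map_coordinates(g,[(u+n*o)[:,1],(u+n*o)[:,0]],order=1)
    return np.clip(f(1.2)-f(-1.2),-20,60).mean()
def score(q,ps,parts):
    c,s=np.cos(q[2]),np.sin(q[2]); Rm=np.array([[c,-s],[s,c]]); tot=0
    W=lambda A:np.c_[np.array(A)[:,:2]@Rm.T+q[:2],np.array(A)[:,2]]
    for p in ps:
        if "P" in parts:
            X=W([[i*.05,j*.13,z] for z in(0,.012) for i in(-1,1) for j in(-1,1)]); h=cv2.convexHull(P(p,X).astype(np.float32))[:,0].astype(float); m=h.mean(0)
            for i in range(len(h)):
                a,b=h[i],h[(i+1)%len(h)]
                if np.hypot(*(a-b))>15: tot+=samp(p,a,b,(a+b)/2-m)
        if "J" in parts:
            u=P(p,W([[-.03,-.1,.037],[-.03,-.075,.037],[.03,-.075,.037],[.03,-.1,.037],[0,-.1,.037]])); ctr=P(p,W([[0,-.088,.037]]))[0]
            for i in range(3):tot+=samp(p,u[i],u[i+1],ctr-(u[i]+u[i+1])/2)
    return -tot
for parts in ("P","PJ"):
  for nm,ps in (("T",[T]),("S",[S]),("TS",[T,S])):
    best=min((minimize(score,[.594+i,.056+j,a],args=(ps,parts),method="Nelder-Mead",options=dict(initial_simplex=[[.594+i,.056+j,a],[.599+i,.056+j,a],[.594+i,.061+j,a],[.594+i,.056+j,a+.04]],xatol=1e-4,fatol=1e-3)) for i in(-.004,.002) for j in(-.004,.003) for a in(.08,.13,.17)),key=lambda r:r.fun)
    print(parts,nm,best.x,best.fun)
q=best.x; Rm=np.array([[np.cos(q[2]),-np.sin(q[2])],[np.sin(q[2]),np.cos(q[2])]])
print("nest",q[:2]+Rm@[0,-.0455],"axis",q[:2]+Rm@[0,.085],"post",q[:2]+Rm@[-.1,.085])
ims=[]
for p in (T,S):
    K=5; u=px(p,[.592,.06,.01]); r=[int(u[0]-40),int(u[1]-50),int(u[0]+45),int(u[1]+50)] if p is T else [int(u[0]-50),int(u[1]-50),int(u[0]+50),int(u[1]+50)]
    im=cv2.resize(p["avg"][r[1]:r[3],r[0]:r[2],::-1].clip(0,255).astype(np.uint8),None,fx=K,fy=K,interpolation=cv2.INTER_CUBIC)
    W=lambda x,y,z:tuple(int(v) for v in ((px(p,np.r_[q[:2]+Rm@[x,y],z])-r[:2]+.5)*K))
    def poly(pts,col): cv2.polylines(im,[np.array([W(*a) for a in pts])],True,col,1)
    poly([(-.05,-.13,.012),(.05,-.13,.012),(.05,.13,.012),(-.05,.13,.012)],(0,255,0))
    poly([(-.03,-.075,.012),(-.03,-.075,.037),(.03,-.075,.037),(.03,-.075,.012)],(0,0,255))
    poly([(-.025,-.016,.014),(-.025,-.016,.034),(.025,-.016,.034),(.025,-.016,.014)],(255,255,0))
    cv2.line(im,W(0,.085,.06),W(-.1,.085,.1),(255,0,255),1); cv2.line(im,W(-.1,.085,.055),W(-.1,.085,.1),(255,0,255),1)
    ims.append(im)
H=max(i.shape[0] for i in ims); im=np.hstack([cv2.copyMakeBorder(i,0,H-i.shape[0],0,0,0) for i in ims]); cv2.imwrite("pics/vice2.png",cv2.resize(im,None,fx=.86,fy=.86))
E
python3 e.py
```

```text
P T [0.5976 0.0577 0.1612] -231.90771812845628
P S [0.5975 0.0553 0.1442] -230.5734797654282
P TS [0.5973 0.0561 0.156 ] -460.8400303314317
PJ T [0.5964 0.0567 0.1524] -410.73403176757034
PJ S [0.5982 0.055  0.1472] -403.56756028265306
PJ TS [0.5974 0.0556 0.1552] -811.9584328191571
nest [0.6044 0.0106] axis [0.5842 0.1396] post [0.4854 0.1241]
```

View pics/vice2.png

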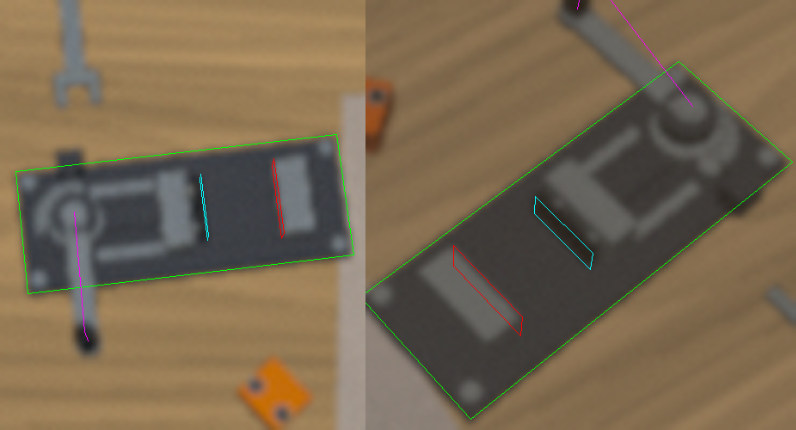

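```bash
cat > g.py <<'E'
import sys
from h import *
def go(x,y,z,yaw,s=None):
    s=s or ctrl.get_state(); r=R.from_quat(s["tcp_rot"]); d=r.inv().apply(np.array([x,y,z])-s["eef_pos"])*1e3
    c,sn=np.cos(yaw),np.sin(yaw); M=np.c_[[sn,-c,0],[c,sn,0],[0,0,-1]]  # tool x,y,z
    rv=np.degrees((r.inv()*R.from_matrix(M)).as_rotvec()); return np.r_[rv,d]
if __name__=="__main__":
    np.set_printoptions(precision=1,suppress=True)
    s=ctrl.get_state(); m=r=R.from_quat(s["tcp_rot"]).as_matrix(); print("t",s["time"],s["eef_pos"]*1e3,"yaw",np.arctan2(m[1,1],m[0,1]).round(4),"F",s["contact_force"],"op",round(s["opening"],3),"q6",s["qpos"][5])
    for a in sys.argv[1:]: print(a,go(*map(float,a.split(","))))
E
python3 g.py .45,.25,.25,-.05; python3 -c "
from plant import ctrl;print(ctrl.nose_length)"
```

```text
t 2.7 [195.4 646.1 253.3] yaw 1.277 F [-0.1  0.5  0.3] op 1.0 q6 -0.14998380752238935
0.022Traceback (most recent call last):
  File "g.py", line 10, in <module>
    for a in sys.argv[1:]: print(a,go(*map(float,a.split(","))))
                                   ~~^^^^^^^^^^^^^^^^^^^^^^^^^^
  File "g.py", line 6, in go
    rv=np.degrees((r.inv()*R.from_matrix(M)).as_rotvec()); return np.r_[rv,d]
                           ~~~~~~~~~~~~~^^^
  File "scipy/spatial/transform/_rotation.pyx", line 1143, in scipy.spatial.transform._rotation.Rotation.from_matrix
ValueError: Non-positive determinant (left-handed or null coordinate frame) in rotation matrix 0: [[-0.  1.  0.]
 [-1. -0.  0.]
 [ 0.  0. -1.]].
```

```bash
sed -i 's/\[sn,-c,0\]/[-sn,c,0]/' g.py; python3 g.py .45,.25,.25,-.05
```

```text
t 2.7 [195.4 646.1 253.3] yaw 1.277 F [-0.1  0.5  0.3] op 1.0 q6 -0.14998380752238935
.45,.25,.25,-.05 [  -0.    -0.    76.  -358.4 -305.4    3.3]
```

The manual's scale: shifts go in shares of 750 mm and turns go in shares of 360 degrees. Converting my numbers, -358 mm / 750 = -0.4773, -305 mm / 750 = -0.4067, 76 degrees / 360 = 0.2111.

send_rows(
  rows="0 0 0.2111 -0.4773 -0.4067 0.004 1;0 0 0.2111 -0.4773 -0.4067 0.004 1;0 0 0.2111 -0.4773 -0.4067 0.004 1;0 0 0.2111 -0.4773 -0.4067 0.004 1;0 0 0.2111 -0.4773 -0.4067 0.004 1;0 0 0.2111 -0.4773 -0.4067 0.004 1;0 0 0.2111 -0.4773 -0.4067 0.004 1;0 0 0.2111 -0.4773 -0.4067 0.004 1",
)

```text
time: 3.7
eef_pos: [0.4511, 0.248, 0.2507]
tcp_rot: [0.726, 0.688, 0.0, 0.0]
contact_force: [-0.1, 1.0, 0.2]
opening: 1.001
finger_force: 0.0
```

```bash
python3 g.py .4334,-.1813,.12,-1.446
```

```text
t 3.7 [451.1 248.  250.7] yaw -0.0536 F [-0.1  1.   0.2] op 1.001 q6 0.3593247735218666
.4334,-.1813,.12,-1.446 [   0.    -0.    79.8 -429.6    5.2  130.7]
```

Scaled: -430 mm / 750 = -0.5733, 130 mm / 750 = 0.1733, 80 degrees / 360 = 0.2222.

send_rows(
  rows="0 0 0.2222 -0.5733 0.0067 0.1733 1;0 0 0.2222 -0.5733 0.0067 0.1733 1;0 0 0.2222 -0.5733 0.0067 0.1733 1;0 0 0.2222 -0.5733 0.0067 0.1733 1;0 0 0.2222 -0.5733 0.0067 0.1733 1;0 0 0.2222 -0.5733 0.0067 0.1733 1;0 0 0.2222 -0.5733 0.0067 0.1733 1;0 0 0.2222 -0.5733 0.0067 0.1733 1",
)

```text
time: 4.7
eef_pos: [0.4328, -0.1824, 0.1196]
tcp_rot: [0.998, 0.058, -0.0, -0.0]
contact_force: [-0.4, 0.0, 0.8]
opening: 1.002
finger_force: 0.0
```

send_rows(
  rows="0 0 0 0 0 0 1;0 0 0 0 0 0 1",
)

```text
time: 4.95
eef_pos: [0.4337, -0.1787, 0.1206]
tcp_rot: [0.998, 0.063, 0.0, 0.0]
contact_force: [0.8, 0.3, 0.5]
opening: 1.0
finger_force: 0.0
```

```bash
python3 g.py .4334,-.1813,.026,-1.446
```

```text
t 4.95 [ 433.7 -178.7  120.6] yaw -1.4439 F [0.8 0.3 0.5] op 1.0 q6 0.8359383634801182
.4334,-.1813,.026,-1.446 [ 0.  -0.   0.1 -0.6  2.5 94.6]
```

Scaled: 75 mm / 750 = 0.1, 2.5 mm / 750 = 0.0033.

send_rows(
  rows="0 0 0 -0.0008 0.0033 0.0667 1;0 0 0 -0.0008 0.0033 0.1 1;0 0 0 -0.0008 0.0033 0.1 1",
)

```text
time: 5.32
eef_pos: [0.432, -0.1798, 0.0438]
tcp_rot: [0.998, 0.064, -0.002, -0.001]
contact_force: [-0.2, 0.8, -0.1]
opening: 1.002
finger_force: 0.0
```

```bash
python3 g.py .4334,-.1813,.026,-1.446
```

```text
t 5.325 [ 432.  -179.8   43.8] yaw -1.4431 F [-0.2  0.8 -0.1] op 1.002 q6 0.83140924866701
.4334,-.1813,.026,-1.446 [-0.2  0.2  0.2  1.2  1.7 17.8]
```

send_rows(
  rows="0 0 0 0.0007 0.0016 0.0253 1;0 0 0 0.0007 0.0016 0.0253 1;0 0 0 0.0007 0.0016 0.0253 -1;0 0 0 0.0007 0.0016 0.0253 -1;0 0 0 0.0007 0.0016 0.0253 -1;0 0 0 0.0007 0.0016 0.0253 -1;0 0 0 0.0007 0.0016 0.0253 -1;0 0 0 0.0007 0.0016 0.0253 -1",
  grip_force=40,
)

```text
time: 6.32
eef_pos: [0.4345, -0.1833, 0.0274]
tcp_rot: [0.998, 0.062, 0.001, 0.0]
contact_force: [-1.4, 1.0, 7.1]
opening: 0.458
finger_force: 42.6
```

send_rows(
  rows="0 0 0 0 0 0 -1;0 0 0 0 0 0 -1",
)

```text
time: 6.58
eef_pos: [0.4345, -0.1833, 0.0274]
tcp_rot: [0.998, 0.062, 0.001, 0.0]
contact_force: [-0.4, 2.3, 6.6]
opening: 0.458
finger_force: 42.6
```

```bash
python3 g.py .4334,-.1813,.12,-1.446
```

```text
t 6.575 [ 434.5 -183.3   27.4] yaw -1.4457 F [-0.4  2.3  6.6] op 0.458 q6 0.8306561223575799
.4334,-.1813,.12,-1.446 [  0.   -0.1   0.   -0.8  -2.  -92.6]
```

Scaled: -110 mm / 750 = -0.1467, -90 mm / 750 = -0.12.

send_rows(
  rows="0 0 0 0 0 -0.04 -1;0 0 0 0 0 -0.12 -1;0 0 0 0 0 -0.1467 -1;0 0 0 0 0 -0.1467 -1",
)

```text
time: 7.08
eef_pos: [0.4347, -0.1836, 0.1379]
tcp_rot: [0.998, 0.062, 0.002, 0.001]
contact_force: [-0.6, -0.1, -2.1]
opening: 0.463
finger_force: 41.7
```

```bash
python3 g.py .6043,.011,.14,.152; python3 - <<'E'
from h import *
p=ctrl.read_camera("scene"); s=ctrl.get_state()["eef_pos"]; u=px(p,s).astype(int); save(p,"grasp.png",[u[0]-60,u[1]-50,u[0]+60,u[1]+60],5)
E
```

```text
t 7.075 [ 434.7 -183.6  137.9] yaw -1.4457 F [-0.6 -0.1 -2.1] op 0.463 q6 0.8307470488702686
.6043,.011,.14,.152 [   0.3   -0.   -91.5  192.6 -171.9   -2.1]
```

View pics/grasp.png

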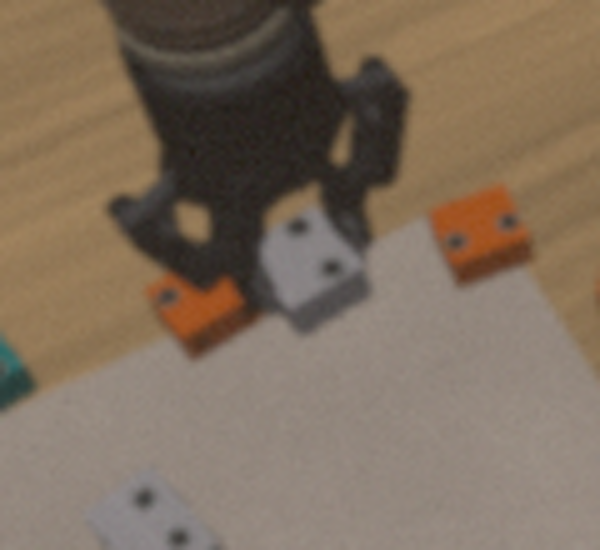

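The picture shows the short block held level between the fingers at crop pixel (312,265). The neighbours have not moved.

Scaled: 192 mm / 750 = 0.256, -173 mm / 750 = -0.2307, -91.5 degrees / 360 = -0.2542.

send_rows(
  rows="0 0 -0.2542 0.256 -0.2307 -0.0027 -1;0 0 -0.2542 0.256 -0.2307 -0.0027 -1;0 0 -0.2542 0.256 -0.2307 -0.0027 -1;0 0 -0.2542 0.256 -0.2307 -0.0027 -1;0 0 -0.2542 0.256 -0.2307 -0.0027 -1;0 0 -0.2542 0.256 -0.2307 -0.0027 -1;0 0 -0.2542 0.256 -0.2307 -0.0027 -1;0 0 -0.2542 0.256 -0.2307 -0.0027 -1",
)

```text
time: 8.12
eef_pos: [0.601, 0.013, 0.1347]
tcp_rot: [0.685, 0.728, -0.002, -0.002]
contact_force: [1.0, -0.3, -1.2]
opening: 0.46
finger_force: 41.7
```

Scaled: -10 degrees / 360 = -0.0278.

send_rows(
  rows="0 0 -0.0278 0 0 0 -1;0 0 0 0 0 0 -1;0 0 0 0 0 0 -1",
)

```text
time: 8.5
eef_pos: [0.6012, 0.0128, 0.1353]
tcp_rot: [0.687, 0.727, -0.001, -0.002]
contact_force: [0.8, -0.1, -1.6]
opening: 0.461
finger_force: 41.7
```

```bash
python3 g.py .6043,.012,.075,.152
```

```text
t 8.5 [601.2  12.8 135.3] yaw 0.056 F [ 0.8 -0.1 -1.6] op 0.461 q6 -0.203154501321027
.6043,.012,.075,.152 [-0.3 -0.1 -5.5 -1.1  3.3 60.2]
```

Scaled: 60 mm / 750 = 0.08, 30 mm / 750 = 0.04, -5.5 degrees / 360 = -0.0153.

send_rows(
  rows="0 0 -0.0153 -0.0013 0.0043 0.04 -1;0 0 -0.0153 -0.0013 0.0043 0.08 -1;0 0 -0.0153 -0.0013 0.0043 0.08 -1;0 0 -0.0153 -0.0013 0.0043 0.08 -1",
)

```text
time: 9.0
eef_pos: [0.6062, 0.0118, 0.0785]
tcp_rot: [0.652, 0.759, -0.0, 0.0]
contact_force: [1.8, 0.6, -1.1]
opening: 0.456
finger_force: 41.6
```

```bash
python3 g.py .6043,.012,.042,.152;python3 - <<'E'
from h import *
ims=[]
for n in ("top","scene"):
    p=ctrl.read_camera(n); u=px(p,[.6,.02,.03]).astype(int); ims.append(cv2.resize(p["color"][u[1]-45:u[1]+45,u[0]-45:u[0]+45,::-1],None,fx=4.4,fy=4.4,interpolation=cv2.INTER_CUBIC))
cv2.imwrite("pics/place.png",np.hstack(ims))
E
```

```text
t 9.0 [606.2  11.8  78.5] yaw 0.1513 F [ 1.8  0.6 -1.1] op 0.456 q6 -0.29906186730492473
.6043,.012,.042,.152 [-0.   0.  -0.   0.5 -1.9 36.5]
```

View pics/place.png

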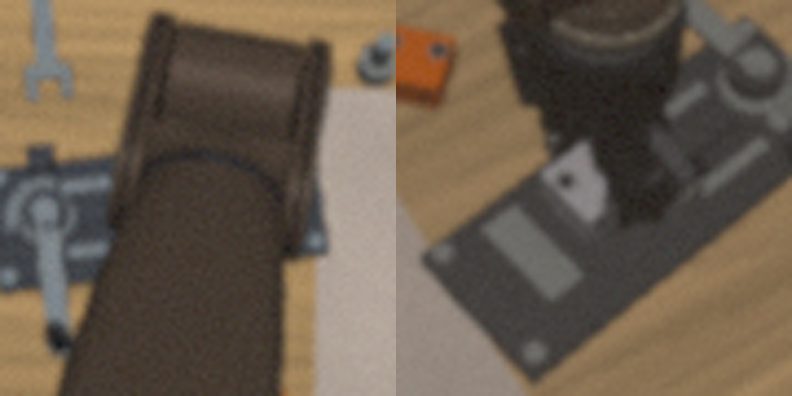

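The scene crop shows the block above the gap, parallel to the jaws and clear of the fixed jaw. I'll lower it.

Scaled: 33 mm / 750 = 0.044, 18 mm / 750 = 0.024.

send_rows(
  rows="0 0 0 0.0007 -0.002 0.024 -1;0 0 0 0.0007 -0.002 0.044 -1;0 0 0 0.0007 -0.002 0.044 -1;0 0 0 0.0007 -0.002 0.044 -1",
)

```text
time: 9.6
eef_pos: [0.6045, 0.0121, 0.0451]
tcp_rot: [0.652, 0.758, -0.0, -0.0]
contact_force: [0.1, 0.4, -2.0]
opening: 0.459
finger_force: 41.6
```

```bash
python3 g.py .6043,.012,.0394,.152
```

```text
t 9.6 [604.5  12.1  45.1] yaw 0.1503 F [ 0.1  0.4 -2. ] op 0.459 q6 -0.29794596749978874
.6043,.012,.0394,.152 [-0.  -0.  -0.1 -0.1 -0.2  5.7]
```

Scaled: 4 mm / 750 = 0.0053, 2 mm / 750 = 0.0027.

send_rows(
  rows="0 0 0 0 0 0.0027 -1;0 0 0 0 0 0.0053 -1;0 0 0 0 0 0.0053 -1",
)

```text
time: 9.98
eef_pos: [0.6045, 0.0121, 0.0413]
tcp_rot: [0.652, 0.758, -0.0, -0.0]
contact_force: [0.4, 0.1, -1.8]
opening: 0.459
finger_force: 41.6
```

send_rows(
  rows="0 0 0 0 0 0.0027 -1;0 0 0 0 0 0.0027 -1",
)

```text
time: 10.22
eef_pos: [0.6047, 0.0121, 0.0394]
tcp_rot: [0.652, 0.758, 0.0, 0.0]
contact_force: [-0.1, -0.4, -1.1]
opening: 0.456
finger_force: 41.7
```

Scaled: 1 mm / 750 = 0.0013.

send_rows(
  rows="0 0 0 0 0 0.0013 -1;0 0 0 0 0 0.0013 -1",
)

```text
time: 10.48
eef_pos: [0.6047, 0.0121, 0.0394]
tcp_rot: [0.652, 0.758, -0.0, -0.0]
contact_force: [-3.1, 0.7, 5.6]
opening: 0.46
finger_force: 42.4
```

Scaled: -0.5 mm / 750 = -0.0007.

send_rows(
  rows="0 0 0 0 0 -0.0007 0.5;0 0 0 0 0 -0.0007 0.5;0 0 0 0 0 -0.0007 0.5;0 0 0 0 0 -0.0007 0.5",
)

```text
time: 10.98
eef_pos: [0.6044, 0.0121, 0.0386]
tcp_rot: [0.652, 0.758, -0.0, -0.0]
contact_force: [-0.4, -0.4, -0.7]
opening: 0.753
finger_force: 0.0
```

Scaled: -110 mm / 750 = -0.1467, -50 mm / 750 = -0.0667.

send_rows(
  rows="0 0 0 0 0 -0.02 0.5;0 0 0 0 0 -0.0667 0.5;0 0 0 0 0 -0.1467 0.5;0 0 0 0 0 -0.1467 0.5",
)

```text
time: 11.48
eef_pos: [0.6087, 0.0116, 0.1569]
tcp_rot: [0.652, 0.758, 0.004, 0.006]
contact_force: [0.2, -0.8, -0.2]
opening: 0.75
finger_force: 0.0
```

```bash
python3 g.py .47,.09,.16,1.723
```

```text
t 11.475 [608.7  11.6 156.9] yaw 0.1505 F [ 0.2 -0.8 -0.2] op 0.75 q6 -0.2979184135186863
.47,.09,.16,1.723 [   0.4    0.8  -90.1   98.3 -125.4   -5.2]
```

Scaled: -125 mm / 750 = -0.1667, 98 mm / 750 = 0.1307, -90 degrees / 360 = -0.25.

send_rows(
  rows="0 0 -0.25 0.1307 -0.1667 -0.0067 0.5;0 0 -0.25 0.1307 -0.1667 -0.0067 0.5;0 0 -0.25 0.1307 -0.1667 -0.0067 0.5;0 0 -0.25 0.1307 -0.1667 -0.0067 0.5;0 0 -0.25 0.1307 -0.1667 -0.0067 0.5;0 0 -0.25 0.1307 -0.1667 -0.0067 0.5;0 0 -0.25 0.1307 -0.1667 -0.0067 0.5;0 0 -0.25 0.1307 -0.1667 -0.0067 0.5",
)

```text
time: 12.48
eef_pos: [0.4659, 0.0903, 0.1538]
tcp_rot: [-0.043, 0.999, 0.0, -0.0]
contact_force: [-0.5, 0.2, -0.3]
opening: 0.754
finger_force: 0.0
```

Scaled: -4 degrees / 360 = -0.0111.

send_rows(
  rows="0 0 -0.0111 0 0 0 0.5;0 0 -0.0111 0 0 0 0.5",
)

```text
time: 12.72
eef_pos: [0.466, 0.0903, 0.1539]
tcp_rot: [-0.074, 0.997, 0.0, -0.0]
contact_force: [0.3, 0.4, 0.4]
opening: 0.746
finger_force: 0.0
```

```bash
python3 g.py .4854,.1241,.13,1.723; cat > c.py <<'E'
import sys
from h import *
ims=[]
q=[.597,.056,.152]; Rm=np.array([[np.cos(q[2]),-np.sin(q[2])],[np.sin(q[2]),np.cos(q[2])]])
W=lambda x,y,z:np.r_[q[:2]+Rm@[x,y],z]
for n in ("top","scene"):
    p=ctrl.read_camera(n); u=px(p,[.57,.06,.03]).astype(int); k=50
    for a in [(-.1,.085,.1),(-.1,.085,.055),(0,-.0455,.037)]: print(n,a,px(p,W(*a)).round(1), ((px(p,W(*a))-u+k+.5)*4).round())
    ims.append(cv2.resize(p["color"][u[1]-k:u[1]+k,u[0]-k:u[0]+k,::-1],None,fx=4,fy=4,interpolation=cv2.INTER_CUBIC))
cv2.imwrite("pics/"+sys.argv[1],np.hstack(ims))
E
python3 c.py p1.png
```

```text
t 12.725 [466.   90.3 153.9] yaw 1.7192 F [0.3 0.4 0.4] op 0.746 q6 -1.7420211832362045
.4854,.1241,.13,1.723 [  0.   -0.   -0.2 -24.2  30.6  23.9]
top (-0.1, 0.085, 0.1) [295.  224.7] [118. 289.]
top (-0.1, 0.085, 0.055) [295.8 226.8] [121. 297.]
top (0, -0.0455, 0.037) [331.6 194. ] [264. 166.]
scene (-0.1, 0.085, 0.1) [346.1 153.7] [223.   5.]
scene (-0.1, 0.085, 0.055) [345.1 164.4] [218.  48.]
scene (0, -0.0455, 0.037) [332.9 220.6] [170. 272.]
```

View pics/p1.png

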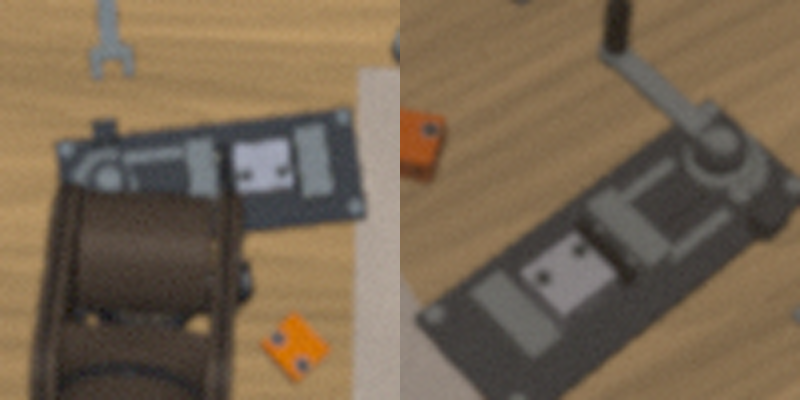

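The block lies flat and central between the jaws, at (262,165) in the top crop and (565,272) in the scene crop. The post is where the fit predicts, at scene crop (617,30). Next, the post.

Scaled: 30.5 mm / 750 = 0.0407, -24 mm / 750 = -0.032.

send_rows(
  rows="0 0 0 -0.032 0.0407 0.02 0.5;0 0 0 -0.032 0.0407 0.0267 0.5;0 0 0 -0.032 0.0407 0.0267 0.5;0 0 0 -0.032 0.0407 0.0267 0.5",
)

```text
time: 13.32
eef_pos: [0.4853, 0.1236, 0.1341]
tcp_rot: [-0.074, 0.997, -0.0, 0.0]
contact_force: [0.2, 0.5, -0.7]
opening: 0.752
finger_force: 0.0
```

```bash
python3 g.py .4854,.1241,.082,1.723
```

```text
t 13.325 [485.3 123.6 134.1] yaw 1.7194 F [ 0.2  0.5 -0.7] op 0.752 q6 -1.6727106461675054
.4854,.1241,.082,1.723 [-0.   0.  -0.2 -0.2  0.5 52.1]
```

Scaled: 52 mm / 750 = 0.0693, 25 mm / 750 = 0.0333.

send_rows(
  rows="0 0 0 0 0.0007 0.0333 0.5;0 0 0 0 0.0007 0.0693 0.5;0 0 0 0 0.0007 0.0693 0.5;0 0 0 0 0.0007 0.0693 -1;0 0 0 0 0.0007 0.0693 -1;0 0 0 0 0.0007 0.0693 -1;0 0 0 0 0.0007 0.0693 -1;0 0 0 0 0.0007 0.0693 -1",
  grip_force=40,
)

```text
time: 14.32
eef_pos: [0.4862, 0.1248, 0.0832]
tcp_rot: [-0.075, 0.997, 0.0, 0.001]
contact_force: [-1.5, 1.9, 6.8]
opening: 0.198
finger_force: 39.0
```

send_rows(
  rows="0 0 0 0 0 0 -1;0 0 0 0 0 0 -1",
)

```text
time: 14.58
eef_pos: [0.4862, 0.1248, 0.0832]
tcp_rot: [-0.075, 0.997, 0.0, 0.001]
contact_force: [-1.5, 1.5, 6.2]
opening: 0.201
finger_force: 39.0
```

```bash
python3 g.py
```

```text
t 14.575 [486.2 124.8  83.2] yaw 1.72 F [-1.5  1.5  6.2] op 0.201 q6 -1.6716022820705063
```

Scaled: 10.36 mm / 750 = 0.0138, 6.91 mm / 750 = 0.0092, 6 degrees / 360 = 0.0167.

send_rows(
  rows="0 0 0.0056 -0.0001 0.0046 0 -1;0 0 0.0111 -0.0003 0.0092 0 -1;0 0 0.0167 -0.0007 0.0138 0 -1;0 0 0.0167 -0.0007 0.0138 0 -1",
)

```text
time: 15.08
eef_pos: [0.4851, 0.1342, 0.0832]
tcp_rot: [-0.023, 1.0, -0.001, 0.001]
contact_force: [-2.5, -2.8, 7.3]
opening: 0.199
finger_force: 39.2
```

Scaled: 3.46 mm / 750 = 0.0046, -0.06 mm / 750 = -0.0001, 2 degrees / 360 = 0.0056.

send_rows(
  rows="0 0 0.0056 -0.0001 0.0046 0 -1;0 0 0.0056 -0.0001 0.0046 0 -1",
)

```text
time: 15.32
eef_pos: [0.4849, 0.1375, 0.0832]
tcp_rot: [-0.006, 1.0, -0.001, 0.0]
contact_force: [-2.0, -4.1, 6.9]
opening: 0.201
finger_force: 39.3
```

Scaled: 3.46 mm / 750 = 0.0046, -0.06 mm / 750 = -0.0001, 2 degrees / 360 = 0.0056.

send_rows(
  rows="0 0 0.0056 -0.0001 0.0046 0 -1;0 0 0.0056 -0.0001 0.0046 0 -1",
)

```text
time: 15.58
eef_pos: [0.4849, 0.141, 0.0832]
tcp_rot: [0.012, 1.0, -0.001, 0.0]
contact_force: [-2.3, -5.4, 7.4]
opening: 0.198
finger_force: 39.3
```

Scaled: 3.46 mm / 750 = 0.0046, -0.06 mm / 750 = -0.0001, 2 degrees / 360 = 0.0056.

send_rows(
  rows="0 0 0.0056 -0.0001 0.0046 0 -1;0 0 0.0056 -0.0001 0.0046 0 -1",
)

```text
time: 15.82
eef_pos: [0.4851, 0.1454, 0.0832]
tcp_rot: [0.03, 1.0, 0.0, 0.001]
contact_force: [-1.8, 1.3, 6.8]
opening: 0.199
finger_force: 39.2
```

```bash
cat > l.py <<'E'
from h import *
s=ctrl.get_state(); A=np.array([.5841,.1400]); d=s["eef_pos"][:2]-A; m=R.from_quat(s["tcp_rot"]).as_matrix()
n=d/np.hypot(*d); t=np.array([n[1],-n[0]])
print("t",s["time"],"lever deg",np.degrees(3.294-np.arctan2(d[1],d[0])%(2*np.pi)).round(2),"r",(np.hypot(*d)*1e3).round(1),"yaw turn",np.degrees(1.72-np.arctan2(m[1,1],m[0,1])).round(2),"Ft",(s["contact_force"][:2]@t).round(1),"Fr",(s["contact_force"][:2]@n).round(1),"Fz",s["contact_force"][2].round(1),"M",s["wrist_torque"].round(2))
E
python3 l.py
```

```text
t 15.825 lever deg 11.84 r 99.1 yaw turn 12.0 Ft 1.2 Fr 1.9 Fz 6.8 M [ 0.13  0.31 -0.05]
```

First click felt: the push rose from 2.8 to 5.4 N, then dropped near 11°. The second is due near 26°.

Scaled: 13.79 mm / 750 = 0.0184, 10.36 mm / 750 = 0.0138, 8 degrees / 360 = 0.0222.

send_rows(
  rows="0 0 0.0056 -0.0001 0.0046 0 -1;0 0 0.0111 -0.0003 0.0092 0 -1;0 0 0.0167 -0.0007 0.0138 0 -1;0 0 0.0222 -0.0013 0.0184 0 -1;0 0 0.0222 -0.0013 0.0184 0 -1",
)

```text
time: 16.45
eef_pos: [0.4866, 0.1585, 0.0832]
tcp_rot: [0.099, 0.995, -0.001, 0.0]
contact_force: [-3.3, -2.6, 7.6]
opening: 0.197
finger_force: 39.4
```

Scaled: 3.46 mm / 750 = 0.0046, -0.06 mm / 750 = -0.0001, 2 degrees / 360 = 0.0056.

send_rows(
  rows="0 0 0.0056 -0.0001 0.0046 0 -1;0 0 0.0056 -0.0001 0.0046 0 -1",
)

```text
time: 16.7
eef_pos: [0.4872, 0.1617, 0.0832]
tcp_rot: [0.116, 0.993, -0.001, 0.0]
contact_force: [-4.4, -2.8, 8.9]
opening: 0.196
finger_force: 39.4
```

Scaled: 3.46 mm / 750 = 0.0046, -0.06 mm / 750 = -0.0001, 2 degrees / 360 = 0.0056.

send_rows(
  rows="0 0 0.0056 -0.0001 0.0046 0 -1;0 0 0.0056 -0.0001 0.0046 0 -1",
)

```text
time: 16.95
eef_pos: [0.4879, 0.1649, 0.0831]
tcp_rot: [0.133, 0.991, -0.001, -0.0]
contact_force: [-5.0, -3.5, 8.7]
opening: 0.199
finger_force: 39.5
```

Scaled: 3.46 mm / 750 = 0.0046, -0.06 mm / 750 = -0.0001, 2 degrees / 360 = 0.0056.

send_rows(
  rows="0 0 0.0056 -0.0001 0.0046 0 -1;0 0 0.0056 -0.0001 0.0046 0 -1",
)

```text
time: 17.2
eef_pos: [0.4894, 0.1693, 0.0832]
tcp_rot: [0.152, 0.988, 0.0, 0.0]
contact_force: [-2.1, 0.7, 6.0]
opening: 0.197
finger_force: 39.2
```

```bash
python3 l.py
```

```text
t 17.2 lever deg 25.91 r 99.1 yaw turn 26.01 Ft 0.0 Fr 2.2 Fz 6.0 M [ 0.23  0.32 -0.08]
```

Second click felt at about 26°. The third is due near 41°.

Scaled: 17.2 mm / 750 = 0.0229, 13.79 mm / 750 = 0.0184, 10 degrees / 360 = 0.0278.

send_rows(
  rows="0 0 0.0056 -0.0001 0.0046 0 -1;0 0 0.0111 -0.0003 0.0092 0 -1;0 0 0.0167 -0.0007 0.0138 0 -1;0 0 0.0222 -0.0013 0.0184 0 -1;0 0 0.0278 -0.002 0.0229 0 -1;0 0 0.0278 -0.002 0.0229 0 -1",
)

```text
time: 17.95
eef_pos: [0.4954, 0.1846, 0.0832]
tcp_rot: [0.237, 0.972, -0.001, -0.0]
contact_force: [-4.3, -2.5, 8.8]
opening: 0.199
finger_force: 39.5
```

Scaled: 3.46 mm / 750 = 0.0046, -0.06 mm / 750 = -0.0001, 2 degrees / 360 = 0.0056.

send_rows(
  rows="0 0 0.0056 -0.0001 0.0046 0 -1;0 0 0.0056 -0.0001 0.0046 0 -1",
)

```text
time: 18.2
eef_pos: [0.4968, 0.1875, 0.0832]
tcp_rot: [0.253, 0.967, -0.001, -0.0]
contact_force: [-6.0, -3.5, 9.1]
opening: 0.196
finger_force: 39.6
```

Scaled: 3.46 mm / 750 = 0.0046, -0.06 mm / 750 = -0.0001, 2 degrees / 360 = 0.0056.

send_rows(
  rows="0 0 0.0056 -0.0001 0.0046 0 -1;0 0 0.0056 -0.0001 0.0046 0 -1",
)

```text
time: 18.45
eef_pos: [0.4985, 0.1905, 0.0831]
tcp_rot: [0.27, 0.963, -0.001, -0.001]
contact_force: [-6.9, -2.8, 9.1]
opening: 0.195
finger_force: 39.6
```

Scaled: 3.46 mm / 750 = 0.0046, -0.06 mm / 750 = -0.0001, 2 degrees / 360 = 0.0056.

send_rows(
  rows="0 0 0.0056 -0.0001 0.0046 0 -1;0 0 0.0056 -0.0001 0.0046 0 -1",
)

```text
time: 18.7
eef_pos: [0.5011, 0.1943, 0.0833]
tcp_rot: [0.288, 0.958, 0.0, 0.0]
contact_force: [-3.2, 0.7, 6.6]
opening: 0.2
finger_force: 39.2
```

```bash
python3 l.py
```

```text
t 18.7 lever deg 41.94 r 99.2 yaw turn 42.02 Ft -1.1 Fr 3.0 Fz 6.6 M [ 0.16  0.4  -0.1 ]
```

Third click felt near 41°. The fourth is due near 56°. I'll go 8°, then 2° at a time, looking after each.

Scaled: 13.79 mm / 750 = 0.0184, 10.36 mm / 750 = 0.0138, 8 degrees / 360 = 0.0222.

send_rows(
  rows="0 0 0.0056 -0.0001 0.0046 0 -1;0 0 0.0111 -0.0003 0.0092 0 -1;0 0 0.0167 -0.0007 0.0138 0 -1;0 0 0.0222 -0.0013 0.0184 0 -1;0 0 0.0222 -0.0013 0.0184 0 -1",
)

```text
time: 19.32
eef_pos: [0.5088, 0.2048, 0.0831]
tcp_rot: [0.353, 0.935, -0.001, -0.001]
contact_force: [-6.2, -1.0, 9.6]
opening: 0.196
finger_force: 39.5
```

Scaled: 3.46 mm / 750 = 0.0046, -0.06 mm / 750 = -0.0001, 2 degrees / 360 = 0.0056.

send_rows(
  rows="0 0 0.0056 -0.0001 0.0046 0 -1;0 0 0.0056 -0.0001 0.0046 0 -1",
)

```text
time: 19.58
eef_pos: [0.511, 0.2073, 0.0831]
tcp_rot: [0.37, 0.929, -0.001, -0.001]
contact_force: [-5.0, -1.3, 9.2]
opening: 0.201
finger_force: 39.6
```

Scaled: 3.46 mm / 750 = 0.0046, -0.06 mm / 750 = -0.0001, 2 degrees / 360 = 0.0056.

send_rows(
  rows="0 0 0.0056 -0.0001 0.0046 0 -1;0 0 0.0056 -0.0001 0.0046 0 -1",
)

```text
time: 19.82
eef_pos: [0.5135, 0.2099, 0.0832]
tcp_rot: [0.386, 0.923, -0.001, -0.001]
contact_force: [-6.0, -1.4, 9.0]
opening: 0.197
finger_force: 39.5
```

```bash
python3 l.py
```

```text
t 19.825 lever deg 53.42 r 99.3 yaw turn 53.94 Ft -5.2 Fr 3.3 Fz 9.0 M [-0.18  0.75  0.04]
```

Scaled: 2.6 mm / 750 = 0.0035, -0.03 mm / 750 = 0, 1.5 degrees / 360 = 0.0042.

send_rows(
  rows="0 0 0.0042 0 0.0035 0 -1;0 0 0.0042 0 0.0035 0 -1",
)

```text
time: 20.08
eef_pos: [0.516, 0.2121, 0.0833]
tcp_rot: [0.398, 0.917, 0.0, 0.0]
contact_force: [-1.5, 1.9, 5.0]
opening: 0.198
finger_force: 39.2
```

```bash
python3 l.py
```

```text
t 20.075 lever deg 55.4 r 99.2 yaw turn 55.51 Ft 0.2 Fr 2.4 Fz 5.0 M [ 0.24  0.33 -0.07]
```

Fourth click felt: the push dropped from 5.2 N to about 0 near 55.5°. I'll go 2° on for margin (the fifth is at about 71°) and check with a picture.

Scaled: 3.46 mm / 750 = 0.0046, -0.06 mm / 750 = -0.0001, 2 degrees / 360 = 0.0056.

send_rows(
  rows="0 0 0.0056 -0.0001 0.0046 0 -1;0 0 0.0056 -0.0001 0.0046 0 -1;0 0 0.0056 -0.0001 0.0046 0 -1;0 0 0.0056 -0.0001 0.0046 0 -1",
)

```text
time: 20.58
eef_pos: [0.5188, 0.2146, 0.0833]
tcp_rot: [0.414, 0.91, 0.001, 0.0]
contact_force: [-2.2, 1.4, 7.1]
opening: 0.199
finger_force: 39.2
```

```bash
python3 l.py; python3 c.py p2.png >/dev/null
```

```text
t 20.575 lever deg 57.54 r 99.2 yaw turn 57.52 Ft -0.7 Fr 2.5 Fz 7.1 M [ 0.13  0.33 -0.15]
```

View pics/p2.png

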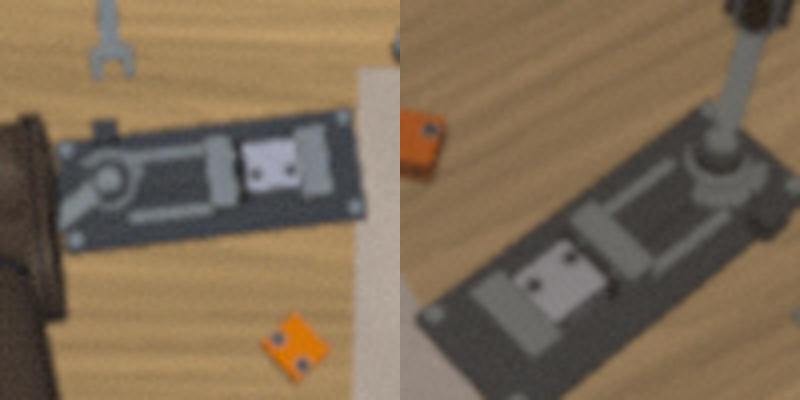

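The block is gripped flat between the jaws, at (272,165) in the top crop. The gripper still holds the lever at 57.5° on the fourth click. I'll hand it in.

```bash
python3 -c "
from plant import ctrl;print(ctrl.sign_off())"
```

```text
the job is handed in; nothing more can be done
None
```

The short block is clamped flat in the vice with its length from jaw to jaw, and the gripper is still holding the lever on the fourth click, at about 57.5°; the job is handed in, with the arm's clock last reading 20.6 s.

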